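Put the groceries away in their trays

TASK

Sort the groceries into their trays: the two spice jars (red cap and green cap) go in the white tray, the onion and the garlic in the wooden tray, one thing in each bay and it does not matter which of the two, and the small green tin goes in the blue tray. The jars and the tin must stand upright, everything must sit down inside its bay, and the drinking glass and the coffee jar must be left where they stand.

Things in the scene. Friction and masses are not known exactly. Their poses are not given: they have to be found in the camera images.
- red_spice_center (a point): Spice jar, round, 45 mm across, 106 mm high, brown label and RED screw cap (fixed; the cap is the top 21 mm and as wide as the jar). About 110 g. Origin: half-way up on its axis; z up along the axis. Stands upright and loose on the worktop at the start.
- green_spice_center (a point): Spice jar of the same kind and size (46 mm across, 106 mm high), pale label and GREEN screw cap. About 110 g. Origin: half-way up on its axis; z up along the axis. Stands upright and loose on the worktop at the start.
- onion_center (a point): Purple-red onion, roughly a ball with a point on top, 64 x 67 mm across, 71 mm high, about 105 g. Origin: at its middle, half-way up (35 mm above its underside). Loose, its point up at the start.
- garlic_center (a point): Whitish bulb of garlic, 61 x 60 mm across, 59 mm high, widest in the lower half and narrowing to a point on top, about 40 g. Origin: at its middle, half-way up (30 mm above its underside). Loose, its point up at the start.
- tin_center (a point): Small food tin, plain cylinder 57 mm across, 72 mm high, green label, gold-coloured lid, about 180 g. Origin: half-way up on its axis; z up along the axis. Stands upright and loose on the worktop at the start.
- spice_tray: White plastic tray, fixed to the worktop, 82 x 159 mm outside, 16 mm high, with two square bays of 72 x 72 mm inside, side by side along its y axis (bay centres at y = +38.5 and -38.5 mm, x = 0). Walls and divider 5 mm thick, bay floors 5 mm above the worktop; a low steel lug stands out 8 mm at each y end. Origin: middle of the underside; z up.
- veg_tray: Brown wooden tray, fixed, 98 x 191 mm outside, 16 mm high, with two square bays of 88 x 88 mm inside, side by side along its y axis (bay centres at y = +46.5 and -46.5 mm, x = 0). Walls and divider 5 mm thick, bay floors 5 mm above the worktop; a low dark steel lug stands out 8 mm at each y end. Origin: middle of the underside; z up.
- tin_tray: Blue plastic tray, fixed, 94 x 94 mm outside, 16 mm high, with one square bay of 84 x 84 mm inside, centred on the origin. Walls 5 mm thick, floor 5 mm above the worktop; a low steel lug stands out 8 mm at each y end. Origin: middle of the underside; z up.
- glass_center (a point): Clear drinking glass, 80 mm across, 91 mm high, loose, empty, left of the things to be put away. To be left alone. Origin: half-way up on its axis.
- coffee_jar_center (a point): Coffee jar, clear with dark contents and a yellow lid, 65 mm across, 125 mm high, loose, behind the work on the left. To be left alone. Origin: half-way up on its axis.

How it is judged:
By the outcome, as a careful person would: the job done as asked, in the order asked, and still so for the second after the job is handed in, with the robot touching nothing.
It also fails if it takes over 120 s, if anything falls off the work surface, if the arm or the gripper's body presses on something with over 40 N, if the wrist force passes 120 N, or if a joint passes its speed limit or range.

ROBOT

A 7-joint arm with a two-finger parallel gripper is mounted at the origin on a cart in front of the work surface, level with it; the furniture and walls round the work are solid. World frame = base frame: x ahead of the robot, y to its left, z up, the work surface at z = 0. Lengths are in m, angles in rad, forces in N, time in s.
With the tool pointing down it reaches from about 0.425 to 0.875 m from the base axis. Payload 8.4 kg.
Tool frame: the origin (TCP) lies at the very end of the fingers, on their centre line; the grasp point (between the pads) lies 19 mm behind it; z points along the fingers, y is the line along which they close (so a half turn about z gives the same grasp; the last joint's range is limited). The gripper opens to 85 mm and grips with 20 to 120 N. Pads are 22 mm wide; open, the fingers measure 114 mm over their backs; the gripper's body (76 mm by 85 mm) begins 54 mm behind the grasp point. The pads swing forward as they close: fully open they stand 13 mm farther back than shut.
Start: joints at [1.233, 0.333, 0.04, 1.465, -0.013, 1.343, -0.059], TCP at [0.154, -0.632, 0.231] pointing down, gripper open.
Joint ranges: [-2.58, 2.58], [-0.38, 2.09], [-1.3, 1.39], [0.25, 2.4], [-1.5, 4.64], [0.08, 2.09], [-2.65, 2.65]. Speed limits (rad/s): [2.22, 2.22, 2.79, 2.79, 3.14, 3.14, 3.14].

INTERFACE

Orientations are given as a unit quaternion [w, x, y, z].
In Python, from cell import arm gives the robot as it stands.
- The arm moves only by the shell command python3 -m creep 'ROWS' [FORCE]. ROWS is JSON, a list of rows, each a list of 7 numbers: the turn, a rotation vector about the tool's x, y, z in rad, then the shift along the tool's x, y, z in m, then the closure in counts, from 0 (fully open) to 255 (shut). In form: [[wx, wy, wz, x, y, z, gripper], ...]. A call has exactly 5 rows; each row is the pose to reach, as a shift and turn from the pose commanded when the call began, along the tool's axes at that moment; what a row does not reach only later rows make up. A row lasts 1/8 s, in which the tool goes at most 62.5 mm and 10.7 degrees, less where a joint would pass 70% of its speed; a pose out of reach is approached as far as the arm can. A call with a gripper value outside its range is refused whole. The fingers move at their own pace and stop on an object; FORCE is the grip in N (left out, the last holds). Time passes only in rows, so rows that repeat a pose let the fingers close, or fill a call up. It gives the time, the measured TCP pose, the force, the opening and the grip force at its end, in the units of the state.
- arm.read_state(): the state, without advancing time (a new reading comes with each control period).
- arm.grab_frame(name): name is "scene" or "top" or "wrist"; returns a dict with "img" (384x512x3 uint8, red, green, blue), "intrinsics" (3x3 intrinsics, pixels), "k1" (the pictures are not rectified: a ray, as slopes to the right and down, at radius r is drawn at 1 + k1 r^2 times it, then the intrinsics apply), "world_to_cam" (4x4, takes a point from world to camera coordinates). Camera axes: x right, y down, z forward; pixel columns grow to the right and rows downward; lengths in m; the calibration is good to about 2 mm. A picture is of the moment at which its call begins. There is no depth.
- arm.close_job(): hands the job in; it is judged then, once.
The state is a dict: "t": time; "q": joint angles; "joint_velocities": joint speeds; "joint_efforts": joint torques, N m; "tool_pos": TCP position; "ee_rot": TCP orientation; "contact_force": force on the tool from outside, world axes, zero at the start; "wrist_torque": the same for the moment, N m; "width": finger opening in m; "gripper_force": force on a finger pad.
Only numpy, scipy, OpenCV 4.12 (cv2) and the standard library are available. Lean on these libraries where they do the work, as an engineer would, in place of code of your own. Each camera call takes 0.05 s, during which the arm holds its last target. There are 200 camera calls.

## Working session

There is one attempt and no reset: what is moved stays moved. The work goes in short steps, Python scripts to look and compute and a shell command to move; the robot and the scene stay as the last step left them, time stands still between calls to the robot, and variables do not carry over. Pictures are saved under pics/ and viewed, at most 14 in all, crops included, and the job is handed in when it is done.

```bash
ls; mkdir -p pics; python3 - <<'E'
from cell import arm
import cv2
s=arm.read_state();print({k:s[k] for k in('t','tool_pos','ee_rot','width','contact_force')})
for n in('scene','top'):
    f=arm.grab_frame(n);cv2.imwrite(f'pics/{n}0.png',f['img'][:,:,::-1]);print(n,f['intrinsics'],f['k1'],f['world_to_cam'])
E
```

```text
pics
{'t': 0.0, 'tool_pos': array([ 0.15363538, -0.6311069 ,  0.23041248]), 'ee_rot': array([-8.01546723e-04,  9.92878402e-01,  1.19129414e-01, -1.38537811e-04]), 'width': 0.0853772323348589, 'contact_force': array([ 0.3364478 , -0.53072007, -0.04210128])}
scene [[379.25997013   0.         258.56579839]
 [  0.         379.25997013 196.83197412]
 [  0.           0.           1.        ]] -0.08274491563628622 [[ 0.84911238 -0.52818283  0.00557344 -0.3746942 ]
 [-0.39786096 -0.64647478 -0.65098158  0.37614721]
 [ 0.34744038  0.55053907 -0.75907306  0.72294775]
 [ 0.          0.          0.          1.        ]]
top [[394.89780026   0.         255.39215272]
 [  0.         394.89780026 192.89329864]
 [  0.           0.           1.        ]] -0.04405968455273684 [[-0.0303612  -0.99932362 -0.02074834  0.22612211]
 [-0.99781074  0.03152232 -0.05813831  0.55400377]
 [ 0.05875303  0.01893777 -0.9980929   1.18867333]
 [ 0.          0.          0.          1.        ]]
```

View pics/scene0.png

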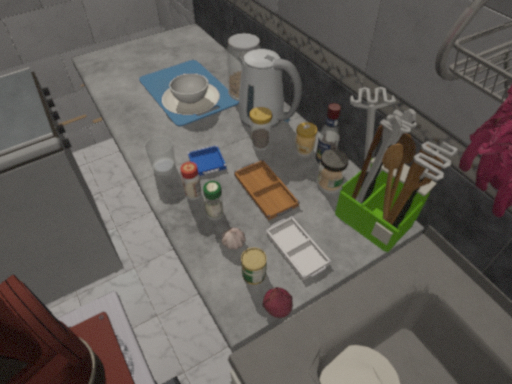

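View pics/top0.png

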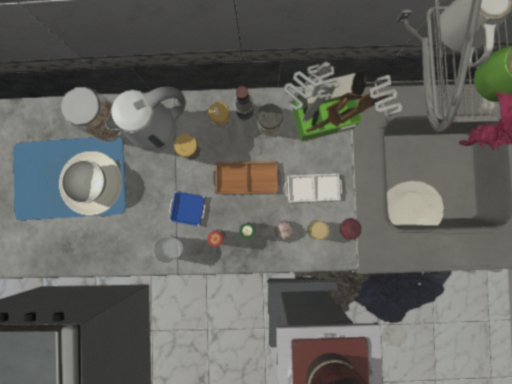

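```bash
cat > h.py <<'E'
import numpy as np, cv2
from scipy.spatial.transform import Rotation as R
from cell import arm
def grab(n,save=None):
    f=arm.grab_frame(n)
    if save: cv2.imwrite(f'pics/{save}.png',f['img'][:,:,::-1])
    return f
def rays(f,px):
    px=np.asarray(px,float).reshape(-1,2);K=f['intrinsics']
    d=(px-K[:2,2])/[K[0,0],K[1,1]]; s=d.copy()
    for _ in range(10): s=d/(1+f['k1']*(s**2).sum(1,keepdims=True))
    T=f['world_to_cam'];Rm=T[:3,:3]
    return -Rm.T@T[:3,3], np.c_[s,np.ones(len(s))]@Rm
def plane(f,px,z):
    c,d=rays(f,px); return (c+d*((z-c[2])/d[:,2])[:,None])[:,:2]
def proj(f,P):
    T=f['world_to_cam'];p=np.atleast_2d(P)@T[:3,:3].T+T[:3,3];s=p[:,:2]/p[:,2:]
    s=s*(1+f['k1']*(s**2).sum(1,keepdims=True));K=f['intrinsics']
    return s*[K[0,0],K[1,1]]+K[:2,2]
RNG={'red':[((0,120,60),(8,255,255)),((174,120,60),(180,255,255))],'green':[((50,80,25),(85,255,255))],
'blue':[((105,150,60),(125,255,255))],'wood':[((8,110,60),(18,255,255))],'white':[((0,0,165),(180,45,255))],
'gold':[((15,70,110),(30,255,255))],'onion':[((160,80,30),(180,255,255)),((0,100,20),(4,255,120))]}
def blobs(f,name,box,amin=20):
    u0,v0,u1,v1=box; im=cv2.cvtColor(f['img'],cv2.COLOR_RGB2HSV)
    m=sum(cv2.inRange(im,np.array(a),np.array(b)) for a,b in RNG[name]); k=np.zeros_like(m);k[v0:v1,u0:u1]=m[v0:v1,u0:u1]
    k=cv2.morphologyEx(k,cv2.MORPH_CLOSE,np.ones((3,3)))
    cs=cv2.findContours(k,cv2.RETR_EXTERNAL,cv2.CHAIN_APPROX_NONE)[0]
    return sorted([c.reshape(-1,2) for c in cs if cv2.contourArea(c)>amin],key=lambda c:-cv2.contourArea(c))
def rect(f,c,z):
    w=plane(f,c,z); r=cv2.minAreaRect((w*1000).astype(np.float32)); return np.round(r[0],1),np.round(r[1],1),round(r[2],1)
def circ(c):
    (u,v),r=cv2.minEnclosingCircle(c.astype(np.float32)); return np.array([u,v]),r
def rel(p):  # world displacement -> tool axes
    s=arm.read_state();w,x,y,z=s['ee_rot'];return R.from_quat([x,y,z,w]).inv().apply(np.asarray(p)-s['tool_pos'])
E
python3 - <<'E'
from h import *
t=grab('top');s=grab('scene')
print('cam',rays(t,[0,0])[0],rays(s,[0,0])[0])
for n,bt,bs,z in[('red',(200,225,230,250),(175,155,205,185),.106),('green',(235,220,260,242),(198,175,228,205),.106),('gold',(305,218,333,243),(238,245,272,270),.072),('onion',(335,215,366,245),(255,280,300,325),.035)]:
    for f,b in((t,bt),(s,bs)):
        for c in blobs(f,n,b,8)[:1]:
            p,r=circ(c);m=c.mean(0);print(n,p,r,cv2.contourArea(c),plane(f,m,z))
for n,bt,bs in[('blue',(160,185,220,230),(180,140,235,180)),('wood',(205,155,285,200),(225,150,305,225)),('white',(280,165,350,210),(260,210,335,285))]:
    for f,b in((t,bt),(s,bs)):
        for c in blobs(f,n,b,100)[:2]: print(n,cv2.contourArea(c),rect(f,c,.016))
print(plane(t,[285,230],.03),plane(s,[234,239],.03), plane(t,[[172,248],[186,146]],.1))
# tool: where do axes point
S=arm.read_state();w,x,y,z=S['ee_rot'];print(R.from_quat([x,y,z,w]).as_matrix().round(3))
im=t['img'][150:270,150:370];cv2.imwrite('pics/topc.png',cv2.resize(im,None,fx=3.6,fy=3.6,interpolation=cv2.INTER_CUBIC)[:,:,::-1])
im=s['img'][130:330,130:340];cv2.imwrite('pics/sc.png',cv2.resize(im,None,fx=3,fy=3,interpolation=cv2.INTER_CUBIC)[:,:,::-1])
grab('wrist','w0')
E
```

```text
cam [0.4898181  0.18599486 1.22330692] [ 0.21663053 -0.35274834  0.7957234 ]
red [214.92424011 238.28787231] 7.436544895172119 154.0 [[0.43126338 0.32522225]]
red [188.63999939 170.05999756] 8.348347663879395 185.0 [[0.42769403 0.31787268]]
green [212.         189.57691956] 8.950074195861816 99.0 [[0.44685108 0.22460854]]
gold [318.80130005 229.92358398] 9.699605941772461 258.0 [[0.44413721 0.02670444]]
gold [253.14285278 258.57144165] 12.657275199890137 417.5 [[0.44347382 0.02650419]]
onion [349.91860962 228.70930481] 9.659309387207031 252.0 [[ 0.44321397 -0.07102547]]
onion [277.  302.5] 15.403021812438965 607.0 [[ 0.44224015 -0.07489838]]
blue 654.0 (array([520.4, 420.3]), array([87. , 85.3]), 79.2)
blue 502.5 (array([518.8, 414.8]), array([95.3, 87.6]), 78.9)
wood 1760.0 (array([609.3, 235. ]), array([187.4,  95.6]), 88.6)
wood 1792.5 (array([607.6, 232.4]), array([197. , 101.2]), 89.0)
white 1124.0 (array([572.8,  32.3]), array([ 80.4, 160.8]), 0.6)
white 1477.5 (array([572.4,  32.3]), array([ 80.2, 157.2]), 0.7)
[[0.44548182 0.12298674]] [[0.44496145 0.11927064]] [[0.40633561 0.44946729]
 [0.69777932 0.40341685]]
[[ 0.972  0.237 -0.   ]
 [ 0.237 -0.972  0.001]
 [-0.    -0.001 -1.   ]]
```

View pics/sc.png

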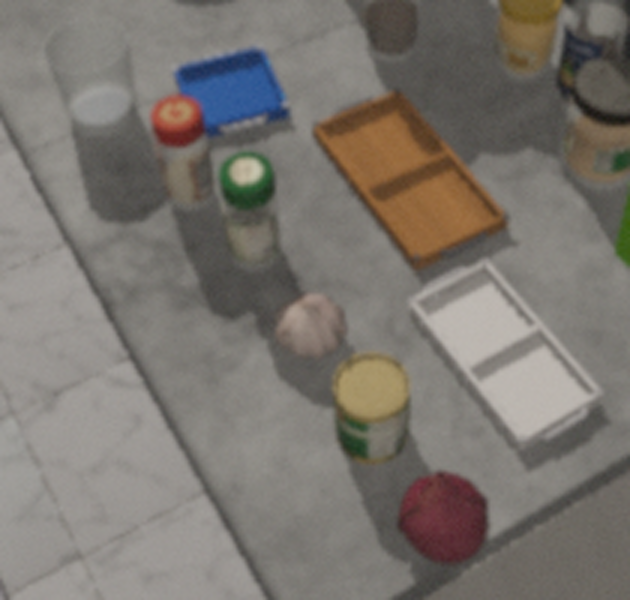

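View pics/w0.png

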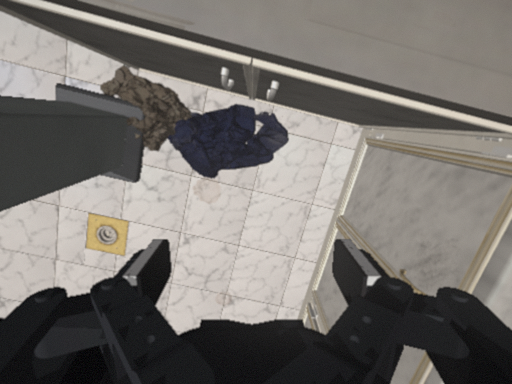

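```bash
python3 -m creep '[[0,0,-0.15,0.05,-0.02,-0.03,0],[0,0,-0.3,0.1,-0.05,-0.06,0],[0,0,-0.45,0.15,-0.07,-0.09,0],[0,0,-0.6,0.2,-0.1,-0.1,0],[0,0,-0.75,0.25,-0.12,-0.1,0]]'
python3 - <<'E'
from h import *
s=arm.read_state();print(s['q'].round(2),s['tool_pos'],rel([.5,-.2,.33]))
w,x,y,z=s['ee_rot'];M=R.from_quat([x,y,z,w]).as_matrix();print(M.round(3))
E
```

```text
t: 0.88
tool_pos: [0.3699, -0.4543, 0.333]
ee_rot: [0.001, 0.879, 0.477, 0.0]
contact_force: [-0.2, -0.2, -0.3]
width: 0.0853
gripper_force: 0.0
[ 0.98  0.18 -0.2   1.45  0.04  1.51  0.21] [ 0.36991448 -0.45434077  0.33298354] [ 0.28414045 -0.02961805  0.00271063]
[[ 0.545  0.838  0.002]
 [ 0.838 -0.545 -0.002]
 [-0.001  0.002 -1.   ]]
```

```bash
python3 -m creep '[[0,0,-0.12,0.062,-0.01,0,0],[0,0,-0.24,0.124,-0.02,0,0],[0,0,-0.36,0.186,-0.032,0,0],[0,0,-0.48,0.248,-0.043,0,0],[0,0,-0.576,0.31,-0.054,0,0]]'
python3 - <<'E'
from h import *
s=arm.read_state();print(s['q'].round(2),s['tool_pos'],rel([.45,.0,.33]))
w,x,y,z=s['ee_rot'];M=R.from_quat([x,y,z,w]).as_matrix();print(M.round(3))
E
```

```text
t: 1.5
tool_pos: [0.4931, -0.1673, 0.3315]
ee_rot: [0.0, 0.708, 0.706, -0.0]
contact_force: [1.2, -1.3, -0.5]
width: 0.0856
gripper_force: 0.0
[ 0.7   0.06 -0.48  1.59  0.03  1.49  0.22] [ 0.49307227 -0.16727254  0.33150202] [ 0.16715228 -0.04353974  0.00141   ]
[[ 0.003  1.     0.   ]
 [ 1.    -0.003 -0.   ]
 [-0.     0.    -1.   ]]
```

```bash
python3 -m creep '[[0,0,0,0.05,-0.01,0,0],[0,0,0,0.1,-0.02,0,0],[0,0,0,0.15,-0.03,0,0],[0,0,0,0.19,-0.03,0,0],[0,0,0,0.19,-0.03,0,0]]'
python3 - <<'E'
from h import *
f=grab('wrist','w1');print(f['world_to_cam'].round(3),rays(f,[0,0])[0],arm.read_state()['tool_pos'])
for n,p in dict(red=[.43,.32,.106],green=[.446,.2246,.106],garlic=[.445,.121,.03],tin=[.444,.0266,.072],onion=[.443,-.073,.035],blue=[.52,.417,.016],wood=[.608,.234,.016],white=[.572,.032,.016]).items():print(n,proj(f,p).round())
E
```

```text
t: 2.12
tool_pos: [0.4635, 0.0244, 0.3318]
ee_rot: [0.0, 0.707, 0.707, 0.0]
contact_force: [0.6, -0.8, -0.1]
width: 0.0857
gripper_force: 0.0
[[ 1.     0.001  0.001 -0.463]
 [ 0.001 -0.962  0.272 -0.039]
 [ 0.001 -0.272 -0.962  0.481]
 [ 0.     0.     0.     1.   ]] [0.46228375 0.09394393 0.47374573] [0.46369136 0.02201543 0.33151627]
red [[ 221. -104.]]
green [[237.   1.]]
garlic [[240. 100.]]
tin [[239. 166.]]
onion [[240. 220.]]
blue [[ 297. -147.]]
wood [[350.  19.]]
white [[316. 157.]]
```

View pics/w1.png

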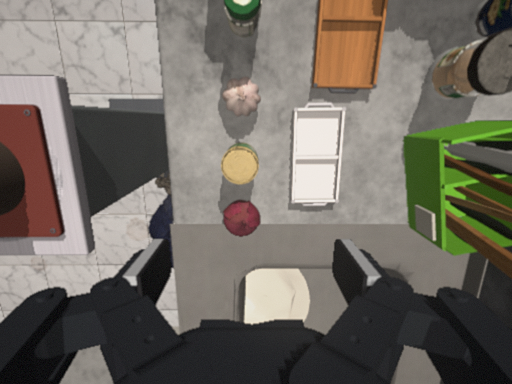

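```bash
cat >> h.py <<'E'
RNG['garlic']=[((0,10,110),(18,90,255)),((165,10,110),(180,90,255))]
E
python3 - <<'E'
from h import *
f=grab('wrist')
for n,b,z in[('gold',(215,140,265,190),.072),('onion',(218,195,268,240),.035),('garlic',(215,75,268,120),.03)]:
    for c in blobs(f,n,b,60)[:1]: p,r=circ(c);print(n,p,r,plane(f,p,z),plane(f,c.mean(0),z))
for c in blobs(f,'white',(285,95,350,212),100)[:2]: print(rect(f,c,.016))
E
python3 -m creep '[[0,0,0,0.06,-0.002,-0.03,0],[0,0,0,0.12,-0.005,-0.05,0],[0,0,0,0.17,-0.01,-0.05,0],[0,0,0,0.2,-0.01,-0.05,0],[0,0,0,0.2,-0.01,-0.05,0]]'
python3 - <<'E'
from h import *
f=grab('wrist','w2');print(arm.read_state()['q'].round(2))
for n,p in dict(red=[.43,.32,.106],green=[.446,.2246,.106],garlic=[.445,.121,.03],blue=[.52,.417,.016],wood=[.608,.234,.016],white=[.572,.032,.016]).items():print(n,proj(f,p).round())
E
```

```text
gold [239.19230652 162.73077393] 19.53196907043457 [[0.44479282 0.02846421]] [[0.44514605 0.02811874]]
onion [241.33644104 215.47705078] 18.506969451904297 [[ 0.44551366 -0.06797706]] [[ 0.4451091  -0.06972244]]
garlic [241.  97.] 34.05887222290039 [[0.44715212 0.12310029]] [[0.44566821 0.12340243]]
(array([579.2,  34.4]), array([ 94.7, 172.9]), 0.7)
(array([525.8, -26.6]), array([34.8, 98.9]), 20.8)
t: 2.85
tool_pos: [0.4551, 0.222, 0.3811]
ee_rot: [-0.001, 0.708, 0.706, -0.0]
contact_force: [1.1, -0.2, 0.7]
width: 0.0853
gripper_force: 0.0
[ 0.33  0.06 -0.89  1.51  0.04  1.59 -0.57]
red [[235.  98.]]
green [[246. 164.]]
garlic [[247. 211.]]
blue [[291.  40.]]
wood [[335. 151.]]
white [[309. 250.]]
```

View pics/w2.png

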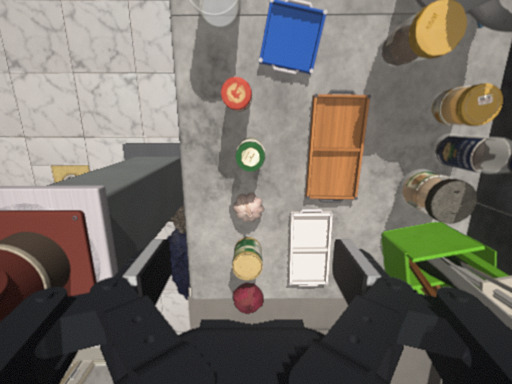

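```bash
python3 - <<'E'
from h import *
for k in range(2):
    f=grab('wrist')
s=arm.read_state();print(s['tool_pos'],s['joint_velocities'].round(3))
for n,b,z in[('red',(218,75,258,113),.106),('green',(233,135,268,172),.106),('garlic',(230,190,268,222),.03)]:
    for c in blobs(f,n,b,60)[:1]: p,r=circ(c);print(n,p,r,plane(f,p,z),plane(f,c.mean(0),z))
for n,b in(('blue',(250,0,335,75)),('wood',(298,85,375,205)),('white',(284,200,338,292))):
    for c in blobs(f,n,b,100)[:1]: print(n,rect(f,c,.016),rect(f,c,.0))
E
```

```text
[0.45585784 0.21903239 0.38101621] [ 0.006 -0.007  0.001  0.    -0.001  0.001 -0.004]
red [235.39189148  90.28378296] 16.56664276123047 [[0.43239527 0.32778497]] [[0.43166467 0.32751532]]
green [249.36476135 154.14768982] 14.607361793518066 [[0.45162834 0.23658386]] [[0.45113072 0.23677345]]
garlic [248.5 205.5] 24.135135650634766 [[0.44847882 0.12976548]] [[0.44784739 0.12977677]]
blue (array([520.7, 422.5]), array([94.9, 91. ]), 78.8) (array([522.8, 426.8]), array([97.9, 93.9]), 78.8)
wood (array([609.4, 237.7]), array([189.2,  99.1]), 89.0) (array([614.2, 236.1]), array([195.2, 102.2]), 89.0)
white (array([576.8,  30. ]), array([113.4, 199.4]), 1.5) (array([580.7,  21.9]), array([117. , 205.7]), 1.5)
```

```bash
python3 - <<'E'
from h import *
f=grab('top')
RNG['green']=[((40,50,15),(90,255,255))]
RNG['x']=[((0,0,130),(180,110,255))]
for n,b,z in[('green',(235,218,262,243),.106),('x',(272,218,298,243),.03)]:
    for c in blobs(f,n,b,10)[:1]: p,r=circ(c);print(n,p,r,plane(f,p,z),plane(f,c.mean(0),z))
print(plane(f,[248,230],.106))
im=f['img'][150:270,150:370];cv2.imwrite('pics/topc.png',cv2.resize(im,None,fx=3.6,fy=3.6,interpolation=cv2.INTER_CUBIC)[:,:,::-1])
E
```

```text
x [285.5       224.1842041] 13.057450294494629 [[0.46288159 0.12088736]] [[0.46347664 0.12101745]]
[[0.45141954 0.23123095]]
```

View pics/topc.png

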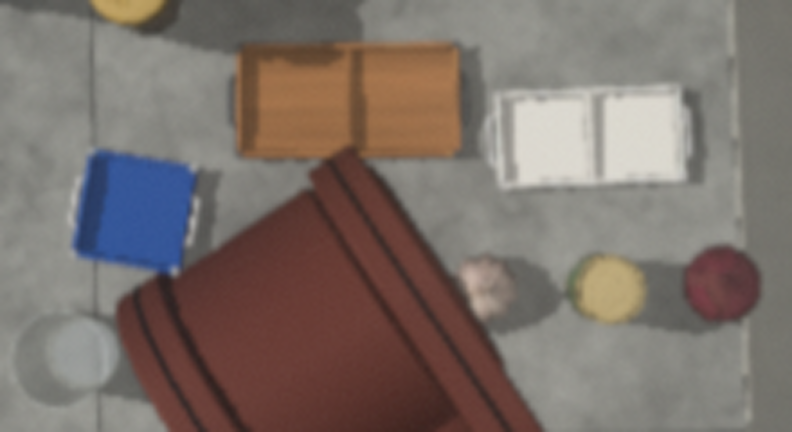

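```bash
python3 -m creep '[[0,0,0,0.05,-0.012,0,0],[0,0,0,0.107,-0.0244,0.02,0],[0,0,0,0.107,-0.0244,0.08,0],[0,0,0,0.107,-0.0244,0.14,0],[0,0,0,0.107,-0.0244,0.17,0]]'
python3 - <<'E'
from h import *
f=grab('wrist');f=grab('wrist','w3')
print(rel([.4315,.326,.055]))
for n,z in[('red',.106)]:
    for c in blobs(f,n,(100,0,400,300),200)[:1]: p,r=circ(c);print(n,p,r,plane(f,p,z),plane(f,c.mean(0),z))
E
```

```text
t: 3.68
tool_pos: [0.4312, 0.3255, 0.2081]
ee_rot: [0.0, 0.71, 0.704, -0.002]
contact_force: [0.2, -0.1, 0.0]
width: 0.0854
gripper_force: 0.0
[0.00129462 0.00137218 0.15309648]
red [254.2948761  190.11538696] 24.700307846069336 [[0.43156455 0.33063953]] [[0.43150355 0.33071441]]
```

View pics/w3.png

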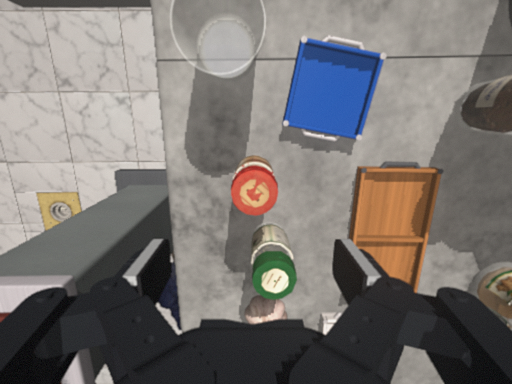

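```bash
python3 -m creep '[[0,0,0,0.003,0.001,0.05,0],[0,0,0,0.003,0.001,0.1,0],[0,0,0,0.003,0.001,0.14,0],[0,0,0,0.003,0.001,0.153,0],[0,0,0,0.003,0.001,0.153,0]]' 
python3 -m creep '[[0,0,0,0,0,0,255],[0,0,0,0,0,0,255],[0,0,0,0,0,0,255],[0,0,0,0,0,0,255],[0,0,0,0,0,0,255]]' 40
python3 -m creep '[[0,0,0,0,0,0,255],[0,0,0,0,0,0,255],[0,0,0,0,0,-0.02,255],[0,0,0,0,0,-0.07,255],[0,0,0,0,0,-0.12,255]]'
```

```text
t: 4.4
tool_pos: [0.4331, 0.3312, 0.0593]
ee_rot: [0.0, 0.71, 0.705, 0.0]
contact_force: [0.2, 1.1, -0.0]
width: 0.0858
gripper_force: 0.0
t: 5.03
tool_pos: [0.4329, 0.3317, 0.0597]
ee_rot: [0.0, 0.709, 0.705, 0.001]
contact_force: [-1.1, -1.7, 7.3]
width: 0.0439
gripper_force: 39.8
t: 5.65
tool_pos: [0.4319, 0.3314, 0.1809]
ee_rot: [-0.0, 0.709, 0.705, 0.0]
contact_force: [0.6, -0.4, -1.6]
width: 0.0438
gripper_force: 41.0
```

```bash
python3 -m creep '[[0,0,0,0,0.02,-0.05,255],[0,0,0,-0.02,0.06,-0.08,255],[0,0,0,-0.08,0.08,-0.08,255],[0,0,0,-0.14,0.1,-0.08,255],[0,0,0,-0.2,0.12,-0.08,255]]'
python3 -m creep '[[0,0,0,-0.04,0.005,0,255],[0,0,0,-0.08,0.01,0,255],[0,0,0,-0.11,0.02,0,255],[0,0,0,-0.13,0.02,0,255],[0,0,0,-0.134,0.021,0,255]]'
python3 - <<'E'
from h import *
f=grab('wrist');f=grab('wrist','w4')
s=arm.read_state();print(s['tool_pos'],s['width'],s['q'].round(2),rel([.573,-.004,.066]))
for c in blobs(f,'white',(200,50,512,300),800)[:1]: print(rect(f,c,.016))
print('bays',proj(f,[[.573,-.006,.005],[.573,.071,.005]]))
E
```

```text
t: 6.28
tool_pos: [0.5506, 0.131, 0.26]
ee_rot: [0.0, 0.709, 0.705, 0.001]
contact_force: [0.2, 0.3, -0.3]
width: 0.0437
gripper_force: 41.1
t: 6.9
tool_pos: [0.5706, -0.0028, 0.2594]
ee_rot: [0.0, 0.71, 0.704, 0.0]
contact_force: [1.0, 1.3, -0.8]
width: 0.0435
gripper_force: 41.1
[ 0.57060689 -0.0010965   0.25913059] 0.04371043513545165 [ 0.62  0.25 -0.82  1.59  0.18  1.38 -0.22] [-0.00293627  0.00226472  0.19313164]
(array([598.7,  33.7]), array([266.5, 188.2]), 14.2)
bays [[253.50108016 170.29910199]
 [253.29850577 115.80350627]]
```

View pics/w4.png

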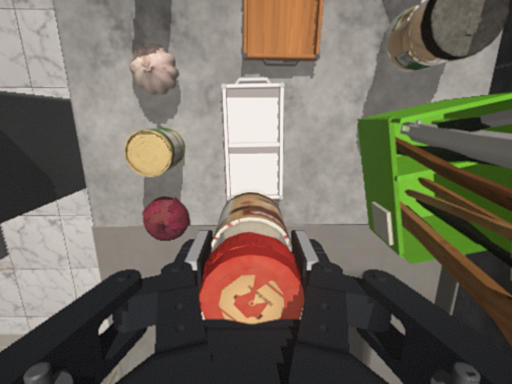

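```bash
python3 -m creep '[[0,0,0,-0.003,0.002,0.05,255],[0,0,0,-0.003,0.002,0.1,255],[0,0,0,-0.003,0.002,0.15,255],[0,0,0,-0.003,0.002,0.18,255],[0,0,0,-0.003,0.002,0.187,255]]'
python3 -m creep '[[0,0,0,0,0,0.003,255],[0,0,0,0,0,0.005,255],[0,0,0,0,0,0.005,255],[0,0,0,0,0,0.005,255],[0,0,0,0,0,0.005,255]]'
```

```text
t: 7.62
tool_pos: [0.5714, -0.003, 0.07]
ee_rot: [-0.001, 0.709, 0.706, -0.001]
contact_force: [-0.4, 0.0, -0.7]
width: 0.0433
gripper_force: 41.1
t: 8.25
tool_pos: [0.5727, -0.0046, 0.0666]
ee_rot: [0.0, 0.709, 0.705, 0.0]
contact_force: [0.4, -0.4, -0.7]
width: 0.0438
gripper_force: 41.1
```

```bash
python3 -m creep '[[0,0,0,0,0,0.002,255],[0,0,0,0,0,0.002,255],[0,0,0,0,0,0.002,40],[0,0,0,0,0,0.002,40],[0,0,0,0,0,0.002,40]]'
python3 -m creep '[[0,0,0,0,0,0,0],[0,0,0,0,0,-0.03,0],[0,0,0,0,0,-0.08,0],[0,0,0,0,0,-0.14,0],[0,0,0,0.02,-0.01,-0.2,0]]'
python3 -m creep '[[0,0,0,0.06,-0.03,0,0],[0,0,0,0.12,-0.06,0,0],[0,0,0,0.17,-0.1,0,0],[0,0,0,0.196,-0.111,0,0],[0,0,0,0.196,-0.111,0,0]]'
python3 - <<'E'
from h import *
f=grab('wrist');f=grab('wrist','w5')
s=arm.read_state();print(s['tool_pos'],s['width'],rel([.4515,.234,.055]))
for n in('green','red'):
    for c in blobs(f,n,(0,0,512,384),200)[:2]: p,r=circ(c);print(n,p,r,plane(f,p,.106),plane(f,p,.111))
E
```

```text
t: 8.88
tool_pos: [0.5725, -0.0045, 0.0642]
ee_rot: [-0.0, 0.709, 0.705, -0.0]
contact_force: [0.7, -0.9, 0.2]
width: 0.072
gripper_force: 0.0
t: 9.5
tool_pos: [0.563, 0.0136, 0.2646]
ee_rot: [0.0, 0.71, 0.704, -0.0]
contact_force: [1.4, -0.3, 1.2]
width: 0.0851
gripper_force: 0.0
t: 10.12
tool_pos: [0.4513, 0.2149, 0.2634]
ee_rot: [0.0, 0.707, 0.707, 0.0]
contact_force: [0.4, -1.0, -0.0]
width: 0.0853
gripper_force: 0.0
[0.4532883  0.2113975  0.26294105] 0.08550420897452916 [ 0.02270039 -0.00200089  0.20792845]
green [251.5        161.21794128] 20.28751564025879 [[0.45185898 0.2369321 ]] [[0.45185358 0.23769101]]
red [ 20.28157043 260.6194458 ] 37.56513977050781 [[0.17142926 0.11623204]] [[0.17611196 0.11900875]]
```

View pics/w5.png

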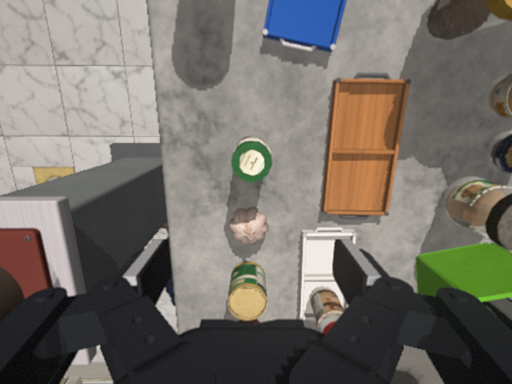

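```bash
python3 -m creep '[[0,0,0,0.024,-0.001,0.05,0],[0,0,0,0.024,-0.001,0.1,0],[0,0,0,0.024,-0.001,0.15,0],[0,0,0,0.024,-0.001,0.19,0],[0,0,0,0.024,-0.001,0.206,0]]' 
python3 -m creep '[[0,0,0,0,0,0,0],[0,0,0,0,0,0,255],[0,0,0,0,0,0,255],[0,0,0,0,0,0,255],[0,0,0,0,0,0,255]]' 40
python3 -m creep '[[0,0,0,0,0,0,255],[0,0,0,0,0,-0.05,255],[0,0,0,0,0,-0.1,255],[0,0,0,0,0.01,-0.15,255],[0,0,0,-0.02,0.03,-0.2,255]]'
python3 -m creep '[[0,0,0,-0.04,0.03,0,255],[0,0,0,-0.08,0.06,0,255],[0,0,0,-0.12,0.08,0,255],[0,0,0,-0.142,0.091,0,255],[0,0,0,-0.142,0.091,0,255]]'
python3 - <<'E'
from h import *
f=grab('wrist');f=grab('wrist')
s=arm.read_state();print(s['tool_pos'],s['width'],rel([.573,.072,.066]))
E
```

```text
t: 10.85
tool_pos: [0.4518, 0.2339, 0.0545]
ee_rot: [-0.001, 0.71, 0.704, -0.002]
contact_force: [0.2, 0.0, 0.1]
width: 0.0854
gripper_force: 0.0
t: 11.48
tool_pos: [0.4531, 0.2361, 0.0583]
ee_rot: [0.001, 0.709, 0.705, 0.001]
contact_force: [-2.0, -0.9, 7.2]
width: 0.0445
gripper_force: 39.9
t: 12.1
tool_pos: [0.4814, 0.2169, 0.2595]
ee_rot: [0.001, 0.708, 0.706, 0.001]
contact_force: [1.1, 0.3, -1.5]
width: 0.0445
gripper_force: 41.9
t: 12.72
tool_pos: [0.5727, 0.0714, 0.2568]
ee_rot: [-0.0, 0.71, 0.704, -0.0]
contact_force: [-0.6, 1.4, -1.3]
width: 0.0443
gripper_force: 41.9
[0.57173535 0.07459231 0.25718135] 0.04406897489545377 [-0.00273496  0.00126241  0.19117938]
```

```bash
python3 -m creep '[[0,0,0,-0.003,0.001,0.05,255],[0,0,0,-0.003,0.001,0.1,255],[0,0,0,-0.003,0.001,0.15,255],[0,0,0,-0.003,0.001,0.18,255],[0,0,0,-0.003,0.001,0.188,255]]'
python3 -m creep '[[0,0,0,0,0,0.003,255],[0,0,0,0,0,0.005,255],[0,0,0,0,0,0.005,255],[0,0,0,0,0,0.005,40],[0,0,0,0,0,0.005,40]]'
python3 -m creep '[[0,0,0,0,0,0,40],[0,0,0,0,0,-0.03,0],[0,0,0,0,0,-0.08,0],[0,0,0,0,0,-0.14,0],[0,0,0,0,0,-0.2,0]]'
python3 -m creep '[[0,0,0,-0.05,-0.04,0,0],[0,0,0,-0.1,-0.08,0,0],[0,0,0,-0.15,-0.12,0,0],[0,0,0,-0.18,-0.125,0,0],[0,0,0,-0.18,-0.125,0,0]]'
python3 - <<'E'
from h import *
f=grab('wrist');f=grab('wrist','w6')
s=arm.read_state();print(s['tool_pos'],s['width'],s['q'].round(2),rel([.444,-.071,.01]))
for c in blobs(f,'onion',(0,0,512,290),200)[:2]: p,r=circ(c);print(p,r,plane(f,p,.035))
E
```

```text
t: 13.45
tool_pos: [0.5716, 0.0717, 0.0676]
ee_rot: [-0.001, 0.708, 0.706, -0.001]
contact_force: [-0.7, 0.7, -0.3]
width: 0.0444
gripper_force: 41.8
t: 14.08
tool_pos: [0.5736, 0.07, 0.0643]
ee_rot: [0.0, 0.709, 0.705, 0.0]
contact_force: [-0.1, 1.1, 0.2]
width: 0.0719
gripper_force: 0.0
t: 14.7
tool_pos: [0.5729, 0.07, 0.2659]
ee_rot: [0.0, 0.709, 0.705, 0.0]
contact_force: [1.8, -0.4, 0.6]
width: 0.0853
gripper_force: 0.0
t: 15.32
tool_pos: [0.4462, -0.1122, 0.264]
ee_rot: [0.0, 0.711, 0.703, -0.0]
contact_force: [0.5, 0.5, 0.4]
width: 0.0854
gripper_force: 0.0
[ 0.44731142 -0.10891118  0.26402414] 0.08542497383671512 [ 0.97 -0.05 -0.78  1.82 -0.03  1.36  0.19] [ 0.0378664  -0.00362177  0.25402659]
[250.1815033  141.62411499] 24.179475784301758 [[ 0.44462813 -0.07045156]]
[ 10. 110.] 61.81433868408203 [[ 0.1355648  -0.02877761]]
```

View pics/w6.png

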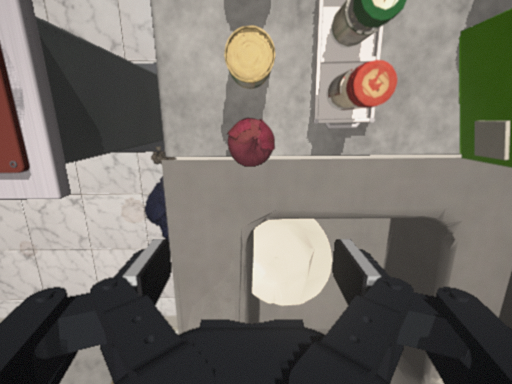

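```bash
python3 -m creep '[[0,0,0,0.038,-0.003,0.05,0],[0,0,0,0.038,-0.003,0.1,0],[0,0,0,0.038,-0.003,0.15,0],[0,0,0,0.038,-0.003,0.2,0],[0,0,0,0.038,-0.003,0.23,0]]' 
python3 -m creep '[[0,0,0,0,0,0.01,0],[0,0,0,0,0,0.02,0],[0,0,0,0,0,0.02,0],[0,0,0,0,0,0.02,255],[0,0,0,0,0,0.02,255]]' 30
python3 -m creep '[[0,0,0,0,0,0,255],[0,0,0,0,0,0,255],[0,0,0,0,0,0,255],[0,0,0,0,0,-0.03,255],[0,0,0,0,0,-0.07,255]]'
```

```text
t: 16.05
tool_pos: [0.4438, -0.069, 0.0318]
ee_rot: [-0.001, 0.708, 0.706, 0.0]
contact_force: [-0.5, -0.6, -0.5]
width: 0.0853
gripper_force: 0.0
t: 16.68
tool_pos: [0.4453, -0.0714, 0.0153]
ee_rot: [0.001, 0.709, 0.705, 0.0]
contact_force: [-3.1, -0.5, 10.1]
width: 0.0635
gripper_force: 30.3
t: 17.3
tool_pos: [0.4439, -0.0711, 0.0847]
ee_rot: [-0.001, 0.709, 0.705, -0.0]
contact_force: [0.7, -0.6, -0.6]
width: 0.0634
gripper_force: 34.4
```

```bash
python3 -m creep '[[0,0,0,0,0,-0.06,255],[0,0,0,0,0,-0.12,255],[0,0,0,0.02,0.01,-0.17,255],[0,0,0,0.06,0.04,-0.17,255],[0,0,0,0.1,0.07,-0.17,255]]'
python3 -m creep '[[0,0,0,0.04,0.03,0,255],[0,0,0,0.08,0.06,0,255],[0,0,0,0.12,0.08,0,255],[0,0,0,0.16,0.095,0,255],[0,0,0,0.16,0.095,0,255]]'
python3 - <<'E'
from h import *
f=grab('wrist');f=grab('wrist','w7')
s=arm.read_state();print(s['tool_pos'],s['width'],s['q'].round(2),rel([.609,.1885,.021]))
print('bays',proj(f,[[.609,.1885,.005],[.609,.2815,.005]]))
for c in blobs(f,'wood',(150,50,400,330),800)[:1]: print(rect(f,c,.016))
E
```

```text
t: 17.92
tool_pos: [0.5161, 0.0287, 0.2556]
ee_rot: [0.002, 0.71, 0.704, 0.0]
contact_force: [-0.0, -1.4, -1.7]
width: 0.0633
gripper_force: 34.4
t: 18.55
tool_pos: [0.6103, 0.1922, 0.254]
ee_rot: [-0.001, 0.707, 0.707, 0.001]
contact_force: [-0.1, 0.5, -1.4]
width: 0.0632
gripper_force: 34.4
[0.6107864  0.188038   0.25404536] 0.06348923782987144 [ 0.35  0.47 -1.    1.42  0.4   1.46 -0.65] [ 0.00046919 -0.00175443  0.23304559]
bays [[251.08473681 169.3857796 ]
 [250.95641002 101.69334447]]
(array([611. , 237.3]), array([188.7,  97.1]), 88.8)
```

View pics/w7.png

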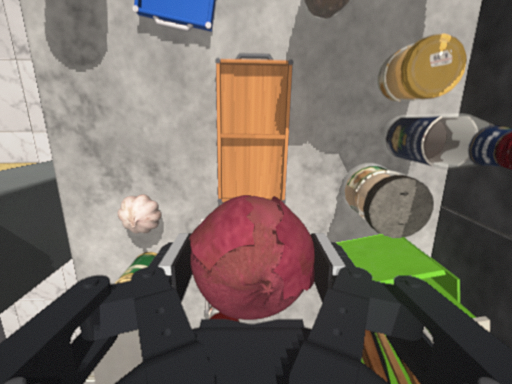

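```bash
python3 -m creep '[[0,0,0,0.001,-0.001,0.05,255],[0,0,0,0.001,-0.001,0.1,255],[0,0,0,0.001,-0.001,0.15,255],[0,0,0,0.001,-0.001,0.19,255],[0,0,0,0.001,-0.001,0.222,255]]'
python3 -m creep '[[0,0,0,0,0,0.006,255],[0,0,0,0,0,0.011,255],[0,0,0,0,0,0.011,255],[0,0,0,0,0,0.011,255],[0,0,0,0,0,0.011,255]]'
```

```text
t: 19.27
tool_pos: [0.61, 0.186, 0.0306]
ee_rot: [0.0, 0.71, 0.704, -0.001]
contact_force: [0.3, -0.0, -0.3]
width: 0.063
gripper_force: 34.4
t: 19.9
tool_pos: [0.6103, 0.1889, 0.0216]
ee_rot: [0.0, 0.709, 0.705, 0.0]
contact_force: [-0.3, -0.7, -0.8]
width: 0.0634
gripper_force: 34.4
```

Now release, retreat and go above the garlic.

```bash
python3 -m creep '[[0,0,0,0,0,0.001,255],[0,0,0,0,0,0.001,20],[0,0,0,0,0,0.001,0],[0,0,0,0,0,0,0],[0,0,0,0,0,-0.03,0]]'
python3 -m creep '[[0,0,0,0,0,-0.06,0],[0,0,0,0,0,-0.12,0],[0,0,0,0,0,-0.18,0],[0,0,0,-0.05,-0.04,-0.2,0],[0,0,0,-0.09,-0.08,-0.2,0]]'
python3 -m creep '[[0,0,0,-0.02,-0.04,0,0],[0,0,0,-0.03,-0.085,0,0],[0,0,0,-0.03,-0.085,0,0],[0,0,0,-0.03,-0.085,0,0],[0,0,0,-0.03,-0.085,0,0]]'
python3 - <<'E'
from h import *
f=grab('wrist');f=grab('wrist','w8')
s=arm.read_state();print(s['tool_pos'],s['width'],rel([.446,.124,.008]))
for c in blobs(f,'garlic',(200,60,320,240),200)[:3]: p,r=circ(c);print(p,r,plane(f,p,.03),plane(f,c.mean(0),.03))
E
```

```text
t: 20.52
tool_pos: [0.6086, 0.188, 0.0492]
ee_rot: [-0.001, 0.709, 0.705, -0.002]
contact_force: [-0.4, 0.3, 0.9]
width: 0.0852
gripper_force: 0.0
t: 21.15
tool_pos: [0.5295, 0.0994, 0.2524]
ee_rot: [0.001, 0.709, 0.705, 0.001]
contact_force: [0.1, -1.6, 1.8]
width: 0.0853
gripper_force: 0.0
t: 21.78
tool_pos: [0.4449, 0.0702, 0.2507]
ee_rot: [-0.001, 0.709, 0.705, 0.001]
contact_force: [-0.6, -0.0, 0.0]
width: 0.0855
gripper_force: 0.0
[0.44467402 0.07042932 0.25051306] 0.08567292472374156 [0.05283833 0.00142055 0.24267315]
[259.5 149.5] 107.47335052490234 [[0.45436757 0.10118024]] [[0.45438302 0.10119337]]
```

View pics/w8.png

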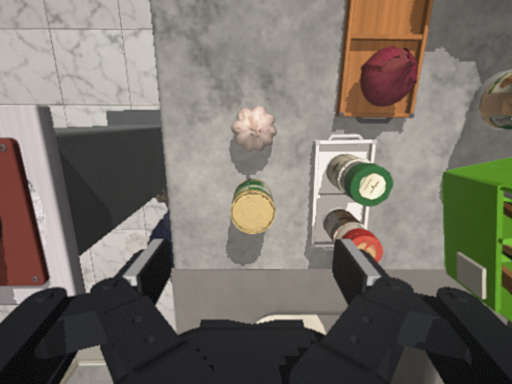

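```bash
python3 - <<'E'
from h import *
f=grab('wrist')
print(plane(f,[[254,128],[233,128],[276,128],[254,107],[254,150]],.028).round(4),rel([.446,.124,.008]))
for c in blobs(f,'gold',(220,170,290,245),200)[:1]: p,r=circ(c);print(p,r,plane(f,p,.072))
E
```

```text
[[0.447  0.1288]
 [0.4197 0.1288]
 [0.4756 0.1287]
 [0.447  0.1547]
 [0.447  0.1004]] [0.05294694 0.00149376 0.24266336]
[252.37976074 210.41789246] 23.308107376098633 [[0.44456109 0.03070388]]
```

```bash
python3 -m creep '[[0,0,0,0.056,0.002,0.05,0],[0,0,0,0.056,0.002,0.1,0],[0,0,0,0.056,0.002,0.15,0],[0,0,0,0.056,0.002,0.19,0],[0,0,0,0.056,0.002,0.225,0]]' 
python3 -m creep '[[0,0,0,0,0,0.01,0],[0,0,0,0,0,0.018,0],[0,0,0,0,0,0.018,0],[0,0,0,0,0,0.018,255],[0,0,0,0,0,0.018,255]]' 20
python3 -m creep '[[0,0,0,0,0,0,255],[0,0,0,0,0,0,255],[0,0,0,0,0,0,255],[0,0,0,0,0,-0.02,255],[0,0,0,0,0,-0.05,255]]' 25
```

```text
t: 22.55
tool_pos: [0.4459, 0.1267, 0.0235]
ee_rot: [-0.002, 0.709, 0.705, -0.0]
contact_force: [0.5, -0.4, 0.7]
width: 0.0854
gripper_force: 0.0
t: 23.18
tool_pos: [0.4473, 0.1257, 0.009]
ee_rot: [0.001, 0.709, 0.705, 0.0]
contact_force: [-3.9, -1.9, 12.0]
width: 0.0586
gripper_force: 18.9
t: 23.8
tool_pos: [0.4462, 0.1256, 0.0585]
ee_rot: [-0.0, 0.709, 0.705, -0.0]
contact_force: [-0.2, -0.1, -0.7]
width: 0.0579
gripper_force: 26.9
```

```bash
python3 -m creep '[[0,0,0,0,0,-0.06,255],[0,0,0,0,0,-0.12,255],[0,0,0,0,0.03,-0.17,255],[0,0,0,0.03,0.07,-0.19,255],[0,0,0,0.07,0.11,-0.19,255]]'
python3 -m creep '[[0,0,0,0.04,0.03,0,255],[0,0,0,0.08,0.05,0,255],[0,0,0,0.087,0.054,0,255],[0,0,0,0.087,0.054,0,255],[0,0,0,0.087,0.054,0,255]]'
python3 - <<'E'
from h import *
f=grab('wrist','w9')
s=arm.read_state();print(s['tool_pos'],s['width'],s['q'].round(2),rel([.610,.2825,.017]))
print('bay',proj(f,[[.610,.2825,.005]]))
E
```

```text
t: 24.42
tool_pos: [0.5604, 0.1937, 0.2503]
ee_rot: [0.002, 0.711, 0.703, 0.001]
contact_force: [0.4, -1.9, 1.3]
width: 0.0581
gripper_force: 27.2
t: 25.05
tool_pos: [0.6118, 0.2802, 0.2484]
ee_rot: [0.001, 0.71, 0.704, -0.0]
contact_force: [-0.6, -0.1, -0.1]
width: 0.058
gripper_force: 27.2
[0.6118017  0.2800399  0.24840612] 0.05787934532067904 [ 0.2   0.59 -1.07  1.34  0.51  1.51 -0.83] [ 0.00263933 -0.00201756  0.23140237]
bay [[250.71607937 167.30965376]]
```

View pics/w9.png

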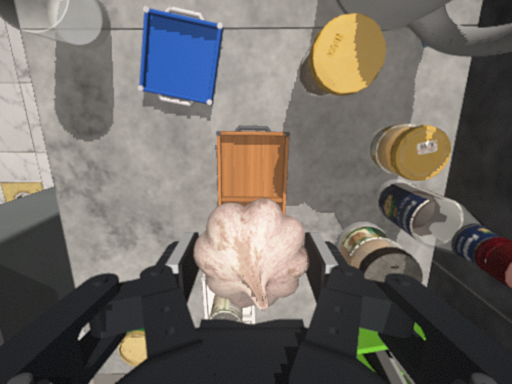

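```bash
python3 -m creep '[[0,0,0,0.003,-0.002,0.05,255],[0,0,0,0.003,-0.002,0.1,255],[0,0,0,0.003,-0.002,0.15,255],[0,0,0,0.003,-0.002,0.19,255],[0,0,0,0.003,-0.002,0.22,255]]'
python3 -m creep '[[0,0,0,0,0,0.006,255],[0,0,0,0,0,0.012,255],[0,0,0,0,0,0.012,255],[0,0,0,0,0,0.012,20],[0,0,0,0,0,0.012,0]]'
python3 -m creep '[[0,0,0,0,0,0,0],[0,0,0,0,0,-0.03,0],[0,0,0,0,0,-0.09,0],[0,0,0,0,0,-0.15,0],[0,0,0,0,0,-0.21,0]]'
python3 -m creep '[[0,0,0,-0.05,-0.03,0,0],[0,0,0,-0.1,-0.06,0,0],[0,0,0,-0.15,-0.09,0,0],[0,0,0,-0.2,-0.12,0,0],[0,0,0,-0.25,-0.15,0,0]]'
python3 -m creep '[[0,0,0,-0.03,-0.015,0,0],[0,0,0,-0.044,-0.015,0,0],[0,0,0,-0.044,-0.015,0,0],[0,0,0,-0.044,-0.015,0,0],[0,0,0,-0.044,-0.015,0,0]]'
python3 - <<'E'
from h import *
f=grab('wrist')
s=arm.read_state();print(s['tool_pos'],s['width'],rel([.4445,.0285,.035]))
for c in blobs(f,'gold',(200,60,320,260),200)[:2]: p,r=circ(c);print(p,r,plane(f,p,.072))
E
```

```text
t: 25.72
tool_pos: [0.6095, 0.2826, 0.0265]
ee_rot: [0.0, 0.71, 0.704, -0.001]
contact_force: [0.9, 0.6, 0.1]
width: 0.0579
gripper_force: 27.2
t: 26.35
tool_pos: [0.6099, 0.285, 0.0167]
ee_rot: [0.0, 0.709, 0.705, 0.0]
contact_force: [0.3, -0.5, -0.7]
width: 0.0851
gripper_force: 0.0
t: 26.98
tool_pos: [0.6093, 0.2848, 0.228]
ee_rot: [-0.0, 0.709, 0.705, 0.0]
contact_force: [0.0, -0.2, -0.1]
width: 0.0856
gripper_force: 0.0
t: 27.6
tool_pos: [0.4602, 0.0393, 0.226]
ee_rot: [-0.001, 0.709, 0.705, -0.0]
contact_force: [0.2, -0.9, 1.6]
width: 0.0852
gripper_force: 0.0
t: 28.22
tool_pos: [0.4463, -0.0015, 0.2264]
ee_rot: [-0.001, 0.708, 0.706, 0.0]
contact_force: [0.5, -0.4, -0.6]
width: 0.0855
gripper_force: 0.0
[ 0.4462153  -0.00181078  0.22642304] 0.08537476616378915 [ 0.03001725 -0.00167038  0.19146968]
[250.94078064 156.241745  ] 26.46142578125 [[0.44474123 0.02883195]]
```

```bash
python3 -m creep '[[0,0,0,0.03,-0.0015,0.05,0],[0,0,0,0.03,-0.0015,0.1,0],[0,0,0,0.03,-0.0015,0.15,0],[0,0,0,0.03,-0.0015,0.18,0],[0,0,0,0.03,-0.0015,0.19,0]]' 
python3 -m creep '[[0,0,0,0,0,0,0],[0,0,0,0,0,0,0],[0,0,0,0,0,0,255],[0,0,0,0,0,0,255],[0,0,0,0,0,0,255]]' 45
python3 -m creep '[[0,0,0,0,0,0,255],[0,0,0,0,0,0,255],[0,0,0,0,0,-0.02,255],[0,0,0,0,0,-0.07,255],[0,0,0,0,0,-0.12,255]]'
```

```text
t: 28.9
tool_pos: [0.4434, 0.028, 0.0349]
ee_rot: [-0.002, 0.708, 0.706, -0.0]
contact_force: [-0.3, 0.6, -0.3]
width: 0.0854
gripper_force: 0.0
t: 29.52
tool_pos: [0.4451, 0.0265, 0.0375]
ee_rot: [0.001, 0.709, 0.705, -0.0]
contact_force: [-3.7, -1.2, 10.4]
width: 0.0558
gripper_force: 45.9
t: 30.15
tool_pos: [0.4441, 0.027, 0.1576]
ee_rot: [-0.001, 0.709, 0.705, -0.0]
contact_force: [0.1, -1.4, -1.0]
width: 0.0564
gripper_force: 48.6
```

```bash
python3 -m creep '[[0,0,0,0,0,-0.06,255],[0,0,0,0.02,0.01,-0.1,255],[0,0,0,0.08,0.03,-0.1,255],[0,0,0,0.14,0.04,-0.1,255],[0,0,0,0.2,0.05,-0.1,255]]'
python3 -m creep '[[0,0,0,0.05,0.01,0,255],[0,0,0,0.1,0.02,0,255],[0,0,0,0.15,0.025,0,255],[0,0,0,0.19,0.026,0,255],[0,0,0,0.193,0.026,0,255]]'
python3 - <<'E'
from h import *
f=grab('wrist');f=grab('wrist')
s=arm.read_state();print(s['tool_pos'],s['width'],s['q'].round(2),rel([.5205,.421,.0435]))
for c in blobs(f,'blue',(150,60,400,330),400)[:2]: print(rect(f,c,.016))
g=grab('scene')
for c in blobs(g,'blue',(170,130,245,190),50)[:2]: print(rect(g,c,.016))
E
```

```text
t: 30.78
tool_pos: [0.4946, 0.2163, 0.2568]
ee_rot: [0.0, 0.71, 0.705, 0.0]
contact_force: [0.7, -1.1, -0.3]
width: 0.0562
gripper_force: 48.7
t: 31.4
tool_pos: [0.5188, 0.4116, 0.2566]
ee_rot: [-0.001, 0.707, 0.707, -0.0]
contact_force: [0.4, -0.6, -1.1]
width: 0.0559
gripper_force: 48.7
[0.52051915 0.40851746 0.25672082] 0.056635113655816714 [-0.    0.57 -1.11  1.35  0.51  1.52 -1.07] [1.24490258e-02 9.88349767e-05 2.13222758e-01]
(array([521.6, 423.3]), array([91.7, 91.4]), 79.2)
(array([518.7, 414.3]), array([94.2, 87.6]), 78.9)
```

```bash
python3 -m creep '[[0,0,0,0.0125,0,0.05,255],[0,0,0,0.0125,0,0.1,255],[0,0,0,0.0125,0,0.15,255],[0,0,0,0.0125,0,0.19,255],[0,0,0,0.0125,0,0.206,255]]'
python3 -m creep '[[0,0,0,0,0,0.004,255],[0,0,0,0,0,0.007,255],[0,0,0,0,0,0.007,255],[0,0,0,0,0,0.007,255],[0,0,0,0,0,0.007,255]]'
```

```text
t: 32.17
tool_pos: [0.5213, 0.4179, 0.0488]
ee_rot: [0.0, 0.71, 0.705, -0.002]
contact_force: [0.2, -0.6, -0.9]
width: 0.0563
gripper_force: 48.7
t: 32.8
tool_pos: [0.521, 0.421, 0.0444]
ee_rot: [-0.0, 0.709, 0.705, 0.0]
contact_force: [-0.1, 0.3, -2.4]
width: 0.0563
gripper_force: 48.7
```

```bash
python3 -m creep '[[0,0,0,0,0,0.0015,255],[0,0,0,0,0,0.0015,255],[0,0,0,0,0,0.0015,40],[0,0,0,0,0,0.0015,40],[0,0,0,0,0,0.0015,40]]'
python3 -m creep '[[0,0,0,0,0,0,40],[0,0,0,0,0,-0.03,40],[0,0,0,0,0,-0.08,40],[0,0,0,0,0,-0.14,40],[0,0,0,0,0,-0.2,40]]'
python3 -m creep '[[0,0,0,-0.05,0,-0.03,0],[0,0,0,-0.1,0,-0.06,0],[0,0,0,-0.15,-0.01,-0.1,0],[0,0,0,-0.18,-0.02,-0.13,0],[0,0,0,-0.18,-0.02,-0.13,0]]'
python3 - <<'E'
from h import *
f=grab('wrist');f=grab('wrist','w10')
print(arm.read_state()['tool_pos'])
print('pred',{n:proj(f,p).round(0).tolist() for n,p in dict(tin=[.521,.421,.077],tintray=[.521,.421,.005],glass=[.399,.473,.0],red=[.573,-.006,.111],green=[.573,.071,.111],onion=[.61,.189,.04],garlic=[.61,.283,.03]).items()})
B=(0,0,512,300)
for n,z in(('gold',.077),('red',.111),('green',.111),('onion',.04),('blue',.016),('wood',.016)):
    for c in blobs(f,n,B,200)[:3]: p,r=circ(c);print(n,p.round(),round(r),cv2.contourArea(c),plane(f,p,z).round(3))
E
```

```text
t: 33.42
tool_pos: [0.5209, 0.4208, 0.0423]
ee_rot: [-0.0, 0.709, 0.705, -0.0]
contact_force: [0.2, 0.4, 0.8]
width: 0.0718
gripper_force: 0.0
t: 34.05
tool_pos: [0.5207, 0.4205, 0.2442]
ee_rot: [-0.0, 0.709, 0.705, -0.0]
contact_force: [0.3, 1.0, 0.7]
width: 0.0715
gripper_force: 0.0
t: 34.67
tool_pos: [0.501, 0.239, 0.3748]
ee_rot: [0.002, 0.71, 0.704, 0.001]
contact_force: [-0.4, 1.2, -0.1]
width: 0.0855
gripper_force: 0.0
[0.50016153 0.24059311 0.37228408]
pred {'tin': [[265.0, 37.0]], 'tintray': [[263.0, 49.0]], 'glass': [[189.0, 15.0]], 'red': [[294.0, 306.0]], 'green': [[296.0, 267.0]], 'onion': [[312.0, 188.0]], 'garlic': [[314.0, 134.0]]}
gold [405.  40.] 30 2273.0 [[0.721 0.415]]
gold [442. 115.] 30 1814.5 [[0.794 0.312]]
gold [265.  36.] 23 1313.0 [[0.52  0.422]]
red [ 36. 258.] 51 2396.5 [[0.147 0.091]]
red [312. 186.] 18 793.5 [[0.593 0.21 ]]
green [294. 264.] 14 560.0 [[0.569 0.077]]
onion [312. 187.] 18 889.0 [[0.609 0.191]]
onion [506. 178.] 15 407.5 [[0.95  0.204]]
onion [ 36. 258.] 52 252.5 [[0.086 0.052]]
blue [262.  46.] 40 1418.5 [[0.52  0.424]]
wood [312. 156.] 57 5337.5 [[0.612 0.243]]
wood [428. 115.] 17 256.0 [[0.811 0.313]]
```

```bash
python3 - <<'E'
from h import *
RNG['pale']=[((0,0,90),(180,95,255))]
f=grab('wrist')
for c in blobs(f,'pale',(290,108,338,160),100)[:1]: p,r=circ(c);print('garlic',p,r,plane(f,p,.03),cv2.boundingRect(c))
for n,bx in(('scene',(0,0,512,384)),('top',(150,140,370,260))):
    f=grab(n);print(n)
    print({k:proj(f,p).round(0).tolist() for k,p in dict(tin=[.521,.421,.077],red=[.573,-.006,.111],green=[.573,.071,.111],onion=[.61,.189,.04],garlic=[.61,.283,.035]).items()})
    for k,z in(('gold',.077),('red',.111),('green',.111),('onion',.04)):
        for c in blobs(f,k,bx,30)[:4]: p,r=circ(c);print(k,p.round(),round(r),plane(f,p,z).round(3))
E
```

```text
garlic [314.85397339 131.43804932] 17.92424774169922 [[0.60949265 0.28803155]] (298, 114, 34, 35)
scene
{'tin': [[204.0, 143.0]], 'red': [[311.0, 233.0]], 'green': [[291.0, 210.0]], 'onion': [[275.0, 191.0]], 'garlic': [[256.0, 171.0]]}
gold [306. 136.] 15 [[0.785 0.292]]
gold [260. 114.] 11 [[0.73  0.454]]
gold [204. 144.] 9 [[0.517 0.416]]
gold [331. 174.] 9 [[0.751 0.136]]
red [105. 354.] 41 [[ 0.1   -0.026]]
red [ 58. 344.] 30 [[0.028 0.034]]
red [275. 193.] 13 [[0.571 0.135]]
red [310. 237.] 10 [[ 0.566 -0.013]]
green [290. 213.] 10 [[0.566 0.063]]
onion [ 68. 326.] 86 [[0.038 0.102]]
onion [505. 151.] 66 [[ 1.307 -0.045]]
onion [38. 34.] 50 [[0.229 1.531]]
onion [275. 192.] 12 [[0.609 0.186]]
top
{'tin': [[183.0, 208.0]], 'red': [[331.0, 184.0]], 'green': [[303.0, 185.0]], 'onion': [[261.0, 176.0]], 'garlic': [[230.0, 177.0]]}
gold [185. 145.] 12 [[0.705 0.411]]
red [245. 217.] 64 [[0.49  0.239]]
red [332. 186.] 8 [[ 0.569 -0.008]]
red [197. 230.] 31 [[0.454 0.375]]
onion [236. 229.] 74 [[0.452 0.269]]
onion [262. 176.] 10 [[0.608 0.189]]
```

Every item's measured position matches its bay, and the caps and lid are at upright height. The gripper is clear, so I'm handing in.

```bash
python3 -c "
from cell import arm
print(arm.close_job())"
```

```text
the job is handed in; nothing more can be done
None
```

I handed the job in at about 35 s. Both jars are in the white tray, the onion and garlic in the wooden tray, and the tin in the blue tray, each measured by camera within about 8 mm of its bay centre; I never touched the glass or coffee jar, but did not re-measure the glass at the end.

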